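# Hang up the serving boards

### The arm

A 6-joint arm with a two-finger parallel gripper is mounted at the origin on the work surface. World frame = base frame: x ahead of the robot, y to its left, z up, the work surface at z = 0. Lengths are in mm, angles in degrees, forces in N, time in s.
With the tool pointing down it reaches from about 300 to 850 mm from the base axis. Payload 4.2 kg.
Tool frame: the origin (TCP) lies between the finger pads; the fingertips stand 14 mm ahead of it and the grasp point (between the pads) lies 5 mm behind it (env.finger_overhang is the distance from the TCP to the fingertips, in mm); z points along the fingers, y is the line along which they close (so a half turn about z gives the same grasp; the last joint's range is limited). The gripper opens to 91 mm and grips with 3 to 60 N. Pads are 32 mm wide; open, the fingers measure 118 mm over their backs; the gripper's body (76 mm by 178 mm) begins 60 mm behind the grasp point.
Start: joints at [-76.089, 18.312, 89.639, -0, 72.044, -1.146], TCP at [149.379, -555.273, 227.976] pointing down, gripper open.
Joint ranges: [-177.97, 177.97], [-48.28, 115.42], [12.27, 149.76], [-77.06, 257.06], [2.81, 150.46], [-146.56, 146.56]. Speed limits (degrees/s): [147.25, 147.25, 180, 180, 180, 180].

### API

Orientations are given as [roll, pitch, yaw] about the fixed x, y, z axes, in that order (R = Rz(yaw) Ry(pitch) Rx(roll)).
In Python, from workcell import status, cams, env, finder gives the robot as it stands.
- The arm moves only by the tool apply_moves, never from a script. Its argument "increments" is a list of rows, each a list of 7 numbers: the opening, from -1 (shut) to 1 (fully open), then the shift along the world's x, y, z in m, then the turn, a rotation vector about the world's x, y, z in degrees. In form: [[gripper, x, y, z, ax, ay, az], ...]. A call has 1 to 5 rows; each row shifts and turns the commanded pose from where the row before left it; what a row does not reach is not made up. A row lasts 1/12 s, in which the tool goes at most 41.7 mm and 7.16 degrees, less where a joint would pass 70% of its speed; a pose out of reach is approached as far as the arm can. A call with a gripper value outside its range is refused whole. The fingers move at their own pace and stop on an object; "newtons" is the grip in N (left out, the last holds). Time passes only in rows, so rows that do not move let the fingers close. It gives the time, the measured TCP pose, the force, the opening and the grip force at its end, in the units of the state.
- status.state(): the state, without advancing time (a new reading comes with each control period).
- cams.grab_frame(name): name is "scene" or "top"; returns a dict with "color" (384x512x3 uint8, red, green, blue), "intrinsics" (3x3 intrinsics, pixels), "R" (3x3) and "t" (3): a world point X has camera coordinates R X + t. Camera axes: x right, y down, z forward; pixel columns grow to the right and rows downward; lengths in mm; the calibration is good to about 2 mm. A picture is of the moment at which its call begins. There is no depth.
- env.job_done(): hands the job in; it is judged then, once.
Trained networks look in the newest picture that a camera, given by its name, has taken for a name from the list of things; names that differ only in an ending like _2 or _b are one class to them, and where a whole thing is asked for, a point or a joint stands for the part that bears it (a point fixed in the world has none). Each returns a list of dicts, best first, with "score" (0 to 1); they miss things now and then, are a little off and sometimes report something else, mostly with a low value. They report only what shows in the picture. A call takes as long as a camera call. They do not tell look-alikes from the thing itself.
- finder.boxes_of(query, camera): "rect" ([left, top, width, height] in pixels, round what is visible of it).
- finder.trace(query, camera): "pixels" (384x512 bool, what is visible of it) and "rect" ([left, top, width, height] in pixels, round what is visible of it).
The state is a dict: "time_s": time; "qpos": joint angles; "qvel": joint speeds; "effort": joint torques, N m; "ee_pos": TCP position; "ee_rot": TCP orientation; "force": force on the tool from outside, world axes, zero at the start; "torque": the same for the moment, N m; "gripper_width": finger opening in mm; "gripper_force": force on a finger pad.
Only numpy, scipy, OpenCV 4.12 (cv2) and the standard library are available. Lean on these libraries where they do the work, as an engineer would, in place of code of your own. Each camera call takes 0.05 s, during which the arm holds its last target. There are 200 camera calls.

### The job

Two paddle-shaped serving boards with an eye in the handle, a long one and a short one, stand drying in the wooden rack. Hang each of them by its eye on a free peg of its own on the rail, well on the pin, so that both hang straight down, still and clear of what stands below. Leave everything else, the glass above all, standing or hanging where it is.

Things in the scene. Friction and masses are not known exactly. Their poses are not given: they have to be found in the camera images.
- long_centre (a point): long paddle-shaped serving board, 200 mm tall over all and 110 mm wide at the blade, 14 mm thick, brown wood, loose, standing handle up in the rack. The handle is 40 mm wide, with parallel sides for 48 mm below the eye's centre, then the wider blade. This point: its middle, 100 mm above its lower edge. x through the thickness and the eye, y across the width, z up.
- long_eye (a point): centre of the eye of the long board, 180 mm above its lower edge and 80 mm above its centre: a round hole of 24 mm through the handle, 20 mm below the handle's round top end (radius 20 mm); axes as the board's.
- short_centre (a point): short paddle-shaped serving board, 142 mm tall over all and 96 mm wide at the blade, 14 mm thick, brown wood, loose, standing handle up in the rack. The handle is 40 mm wide, with parallel sides for 48 mm below the eye's centre, then the wider blade. This point: its middle, 71 mm above its lower edge. x through the thickness and the eye, y across the width, z up.
- short_eye (a point): centre of the eye of the short board, 122 mm above its lower edge and 51 mm above its centre: a round hole of 24 mm through the handle, 20 mm below the handle's round top end (radius 20 mm); axes as the board's.
- peg1_mid (a point): free peg on the rail; the glass jug stands under it. This point is a point on its pin, 42 mm out from the collar: a straight steel pin of 8 mm diameter, 75 mm long from a 25 mm collar on the bar towards the robot, rising 8 deg to its ball end (11 mm), which lies 33 mm beyond this point and 4.6 mm higher. x: level, from the pin's end to the bar; y along the bar; z up.
- peg2_mid (a point): free peg on the rail with nothing standing under it. This point is a point on its pin, 42 mm out from the collar: a straight steel pin of 8 mm diameter, 75 mm long from a 25 mm collar on the bar towards the robot, rising 8 deg to its ball end (11 mm), which lies 33 mm beyond this point and 4.6 mm higher. x: level, from the pin's end to the bar; y along the bar; z up.
- peg3_mid (a point): peg of the same kind, taken by the slotted turner. This point: on its pin, 42 mm out from the collar.
- peg4_mid (a point): peg of the same kind, taken by the wooden spatula. This point: on its pin, 42 mm out from the collar.
- rail: freestanding steel hanging rail at the far side, fixed: a bar of 16 mm diameter, 500 mm long (its y), axis 240 mm above the counter, on a 16 mm post with a foot (110 x 55 x 12 mm) at each end. Four pegs point from it towards the robot (its -x), about 120 mm apart, in any order. Origin: on the counter, below the middle of the bar.
- rack: wooden drying rack, fixed, to the left or right: 222 mm long (x), 110 mm wide (y), floor strips 12 mm above the counter, 9 pairs of upright dowels (6 mm thick, tops 78 mm above the counter) with gaps of 18 mm. Four things stand in every other gap, 48 mm apart, faces square to its x, in any order. Origin: on the counter, under its middle.
- plain_centre (a point): plain rectangular brown wood board without handle or hole, 130 mm wide, 118 mm tall, 14 mm thick, standing in the rack; it stays there. This point: its middle, 59 mm above its lower edge.
- tile_centre (a point): square white ceramic trivet tile with a blue ring on it, 110 x 110 mm, 12 mm thick, loose, standing in the rack; it stays there. This point: its middle, 55 mm above its lower edge.
- turner: steel slotted turner that hangs on its peg, 193 mm long, 71 mm wide at the blade, loose; it stays. Origin: centre of its eye.
- spatula: flat wooden spatula that hangs on its peg, 193 mm long, 60 mm wide, loose; it stays. Origin: centre of its eye.
- jug: small ribbed glass jug with a handle and a lip, 105 mm tall, 82 mm diameter (handle reaches 68 mm from the axis, towards its +y), standing on the counter under a free peg, loose; it stays. Origin: centre of its underside.
- tumbler1: glass tumbler, 95 mm tall, 76 mm diameter, upside down on the grey drying mat, loose; it stays. Origin: centre of the end it stands on.
- tumbler2: a second such tumbler, upside down on the same mat, loose; it stays. Origin: centre of the end it stands on.
- tumbler3: glass tumbler, 95 mm tall, 76 mm diameter, the right way up on the counter between rack and mat beside the lantern, loose; it stays. Origin: centre of its underside.
- lantern: square glass lantern with a dark metal frame and a candle inside, 80 x 80 mm, 200 mm tall, on the counter between rack and mat beside the tumbler, loose (0.9 kg); it stays. Origin: centre of its underside.
- long_board: the long board as a whole; origin: middle of its lower edge; axes as above.
- short_board: the short board as a whole; origin: middle of its lower edge; axes as above.
Not all that is in view belongs to the job. Leave any turquoise look-alike of the long_board alone.

How it is judged (in metres and radians):
At the end, for the whole second after the job is handed in: Both boards hang by their eyes on the two free pegs, one each: the eye's centre, from that pin's listed point, at most 32 mm outwards, 40 mm towards the bar, 12 mm sideways, 18 mm below, 1 mm above; the board upright within 0.2 rad, square to the pin within 0.25 rad, slower than 30 mm/s ((((x of long_eye in the frame of peg1_mid between -0.032 and 0.04 m and y of long_eye in the frame of peg1_mid between -0.012 and 0.012 m and z of long_eye in the frame of peg1_mid between -0.018 and 0.001 m and angle between long_eye's own z axis and vertical below 0.2 rad and angle between the x axis of long_eye and the x axis of peg1_mid, either way round below 0.25 rad) and (x of short_eye in the frame of peg2_mid between -0.032 and 0.04 m and y of short_eye in the frame of peg2_mid between -0.012 and 0.012 m and z of short_eye in the frame of peg2_mid between -0.018 and 0.001 m and angle between short_eye's own z axis and vertical below 0.2 rad and angle between the x axis of short_eye and the x axis of peg2_mid, either way round below 0.25 rad)) or ((x of long_eye in the frame of peg2_mid between -0.032 and 0.04 m and y of long_eye in the frame of peg2_mid between -0.012 and 0.012 m and z of long_eye in the frame of peg2_mid between -0.018 and 0.001 m and angle between long_eye's own z axis and vertical below 0.2 rad and angle between the x axis of long_eye and the x axis of peg2_mid, either way round below 0.25 rad) and (x of short_eye in the frame of peg1_mid between -0.032 and 0.04 m and y of short_eye in the frame of peg1_mid between -0.012 and 0.012 m and z of short_eye in the frame of peg1_mid between -0.018 and 0.001 m and angle between short_eye's own z axis and vertical below 0.2 rad and angle between the x axis of short_eye and the x axis of peg1_mid, either way round below 0.25 rad))) and linear speed of each of long_board, short_board below 0.03 m/s); the robot touches nothing.
It fails at once if the glass jug is pushed by more than 25 mm or tipped by more than 0.3 rad (distance of jug from where it was at the start of the episode above 0.025 m or angle between jug's own z axis and vertical above 0.3 rad).
It fails at once if a tumbler is pushed by more than 25 mm or tipped by more than 0.3 rad (distance of any of tumbler1, tumbler2, tumbler3 from where it was at the start of the episode above 0.025 m or angle between any of tumbler1, tumbler2, tumbler3's own z axis and vertical above 0.3 rad).
It fails at once if the lantern is pushed by more than 25 mm or tipped by more than 0.3 rad (distance of lantern from where it was at the start of the episode above 0.025 m or angle between lantern's own z axis and vertical above 0.3 rad).
It fails at once if the turner or the spatula on the rail falls or is shifted by more than 30 mm at its eye (distance of any of turner, spatula from where it was at the start of the episode above 0.03 m).
It fails at once if the plain board or the tile in the rack is moved by more than 25 mm (distance of any of plain_centre, tile_centre from where it was at the start of the episode above 0.025 m).
It also fails if it takes over 70 s, if anything falls off the work surface, if the arm or the gripper's body presses on something with over 40 N, if the wrist force passes 120 N, or if a joint passes its speed limit or range.

## Working session

There is one attempt and no reset: what is moved stays moved. The work goes in short steps, Python scripts to look and compute and a tool call to move; the robot and the scene stay as the last step left them, time stands still between calls to the robot, and variables do not carry over. Pictures are saved under pics/ and viewed, at most 10 in all, crops included, and the job is handed in when it is done.

Besides the shell and the picture viewer there is one more tool, called after "Request:" as a command line: name --pt "numbers of a row" for each row, then --argument value for the rest. apply_moves: Moves the arm, as the interface text tells. Its arguments: {"type":"object","properties":{"increments":{"type":"array","items":{"type":"array","items":{"type":"number"}}},"newtons":{"type":"number"}},"required":["increments"]}

```bash
mkdir -p pics; ls; python3 - <<'E'
from workcell import status, cams, env, finder
import cv2
for n in ("scene","top"):
    f=cams.grab_frame(n); cv2.imwrite(f"pics/{n}0.png",cv2.resize(f["color"][:,:,::-1],None,fx=1.5,fy=1.5,interpolation=cv2.INTER_CUBIC))
    print(n,f["intrinsics"].round(1).tolist(),(-f["R"].T@f["t"]).round(0), f["R"].round(2).tolist())
    for q in ("long_board","short_board","long_eye","short_eye","peg1_mid","peg2_mid","peg3_mid","peg4_mid","rail","rack","plain_centre","tile_centre","turner","spatula","jug","tumbler1","lantern"):
        print(q,[(round(b["score"],2),[round(float(v)) for v in b["rect"]]) for b in finder.boxes_of(q,n)[:4]])
print(status.state())
E
```

```text
pics
scene [[382.7, 0.0, 254.9], [0.0, 382.7, 186.1], [0.0, 0.0, 1.0]] [ 991. -203.  938.] [[0.32, 0.95, 0.0], [0.81, -0.27, -0.53], [-0.5, 0.17, -0.85]]
long_board [(0.89, [150, 155, 49, 50]), (0.88, [112, 283, 57, 35])]
short_board [(0.64, [154, 185, 37, 23])]
long_eye [(0.87, [152, 152, 49, 50]), (0.8, [107, 283, 64, 36])]
short_eye [(0.78, [150, 185, 39, 25])]
peg1_mid [(0.48, [361, 163, 28, 46])]
peg2_mid [(0.72, [311, 177, 23, 47]), (0.32, [265, 151, 28, 40])]
peg3_mid [(0.86, [202, 217, 22, 48])]
peg4_mid [(0.54, [261, 198, 24, 46])]
rail [(0.64, [181, 187, 233, 141]), (0.58, [143, 207, 57, 26]), (0.22, [360, 165, 29, 42])]
rack [(0.85, [152, 177, 52, 74]), (0.29, [213, 129, 42, 71])]
plain_centre [(0.63, [142, 208, 58, 26])]
tile_centre [(0.5, [148, 160, 46, 14])]
turner [(0.67, [206, 238, 29, 38])]
spatula [(0.66, [335, 198, 39, 43]), (0.54, [257, 214, 25, 41])]
jug [(0.74, [336, 197, 37, 44]), (0.48, [158, 185, 34, 24])]
tumbler1 [(0.92, [316, 128, 26, 34]), (0.83, [336, 150, 31, 38]), (0.72, [263, 153, 30, 39])]
lantern [(0.84, [217, 129, 37, 73])]
top [[473.7, 0.0, 251.1]
[... 1228 characters left out ...]
n [(0.61, [245, 208, 37, 39])]
{'time_s': 1.8, 'qpos': array([-7.60891114e+01,  1.83113536e+01,  8.96401431e+01, -4.65986503e-04,
        7.20438963e+01, -1.14427441e+00]), 'qvel': array([-0.03304304, -0.15080568,  0.00394092, -0.04511097,  0.05034064,
       -0.06762263]), 'effort': array([ 1.08918882e-04, -4.12346792e+01, -2.32227427e+01,  7.27422349e-02,
        3.76140419e-02, -9.70940192e-06]), 'ee_pos': array([ 149.37117167, -555.26529068,  227.97364818]), 'ee_rot': array([1.79995403e+02, 5.35214709e-04, 1.50553066e+01]), 'force': array([0.04620192, 0.56686153, 0.462096  ]), 'torque': array([0.05023203, 0.05659881, 0.01674489]), 'gripper_force': 0.0, 'gripper_width': 91.12369187122236}
```

View pics/scene0.png

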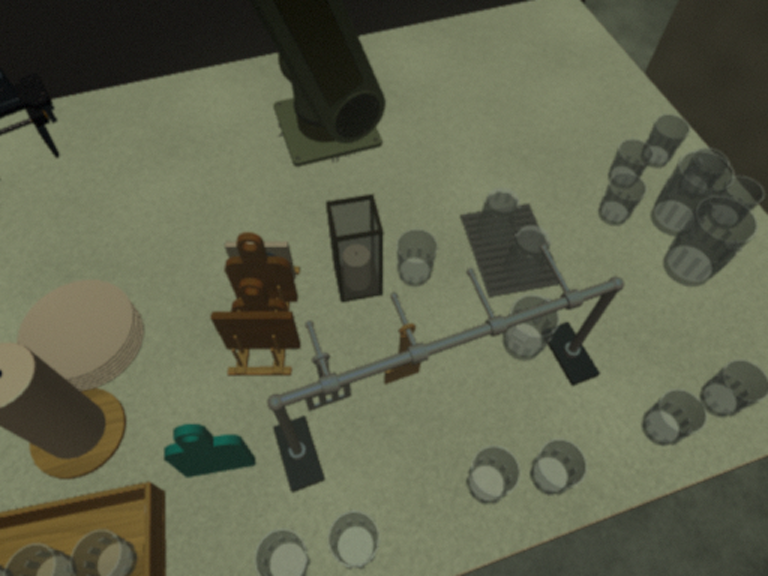

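View pics/top0.png

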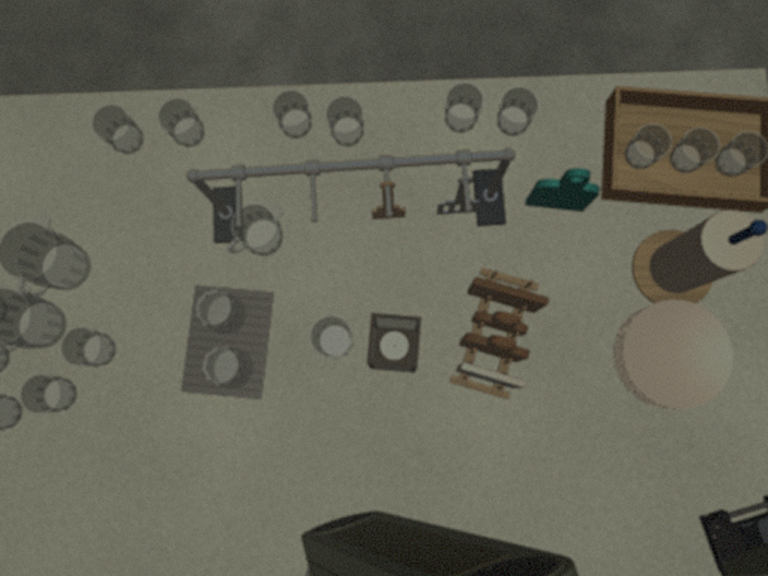

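```bash
cat > h.py <<'E'
from workcell import status, cams, env, finder
import cv2, numpy as np
def crop(im,x,y,w,h,s,name=None):
    c=im[y:y+h,x:x+w,::-1]; c=cv2.resize(c,None,fx=s,fy=s,interpolation=cv2.INTER_CUBIC)
    c=np.clip(c.astype(float)*1.6,0,255).astype(np.uint8)
    for i in range(0,w,10):
        cv2.line(c,(int(i*s),0),(int(i*s),6),(0,255,255),1); cv2.putText(c,str(x+i),(int(i*s),16),0,.35,(0,255,255),1)
    for i in range(0,h,10):
        cv2.line(c,(0,int(i*s)),(6,int(i*s)),(0,255,255),1); cv2.putText(c,str(y+i),(8,int(i*s)+4),0,.35,(0,255,255),1)
    return c
def hcat(a,b):
    h=max(a.shape[0],b.shape[0]); p=lambda m:cv2.copyMakeBorder(m,0,h-m.shape[0],0,4,cv2.BORDER_CONSTANT)
    return np.hstack([p(a),p(b)])
def ray(f,u,v):
    d=f["R"].T@np.linalg.inv(f["intrinsics"])@np.array([u,v,1.]); c=-f["R"].T@f["t"]; return c,d/np.linalg.norm(d)
def atz(f,u,v,z):
    c,d=ray(f,u,v); return c+d*(z-c[2])/d[2]
def tri(fs,uvs):
    A=np.zeros((3,3));b=np.zeros(3)
    for f,(u,v) in zip(fs,uvs):
        c,d=ray(f,u,v);P=np.eye(3)-np.outer(d,d);A+=P;b+=P@c
    return np.linalg.solve(A,b)
def proj(f,X):
    p=(f["R"]@np.atleast_2d(X).T).T+f["t"]; p=(f["intrinsics"]@p.T).T; return p[:,:2]/p[:,2:]
def mean(n,k=6):
    fs=[cams.grab_frame(n) for _ in range(k)]; f=fs[0]; f["color"]=np.mean([g["color"] for g in fs],0).astype(np.uint8); return f
E
python3 - <<'E'
from h import *
import pickle
T=mean("top",4);S=mean("scene",4);pickle.dump((T,S),open("f0.pkl","wb"))
t,s=T["color"],S["color"]
cv2.imwrite("pics/rack.png",hcat(crop(t,298,178,70,90,5.6),crop(s,138,150,70,104,5.6)))
cv2.imwrite("pics/pegs.png",hcat(crop(t,148,96,70,76,5.6),crop(s,300,150,70,90,5.6)))
E
```

```text
(no output)
```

View pics/rack.png

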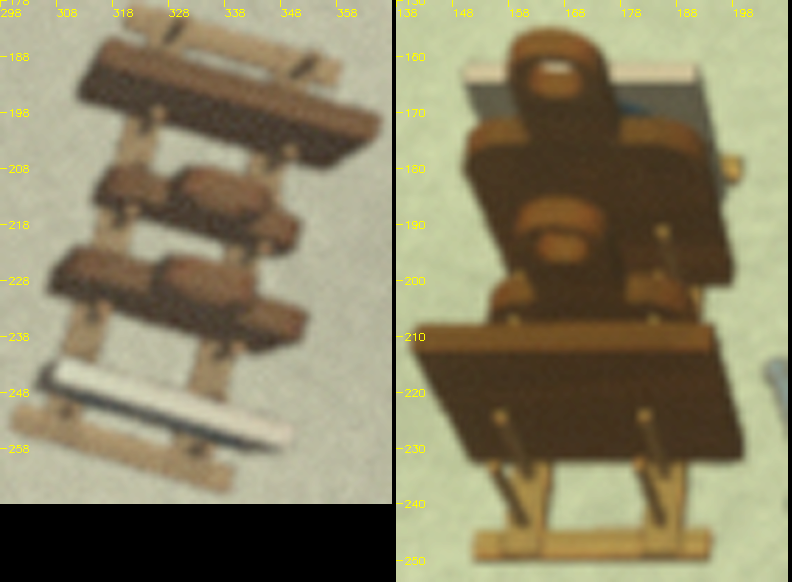

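View pics/pegs.png

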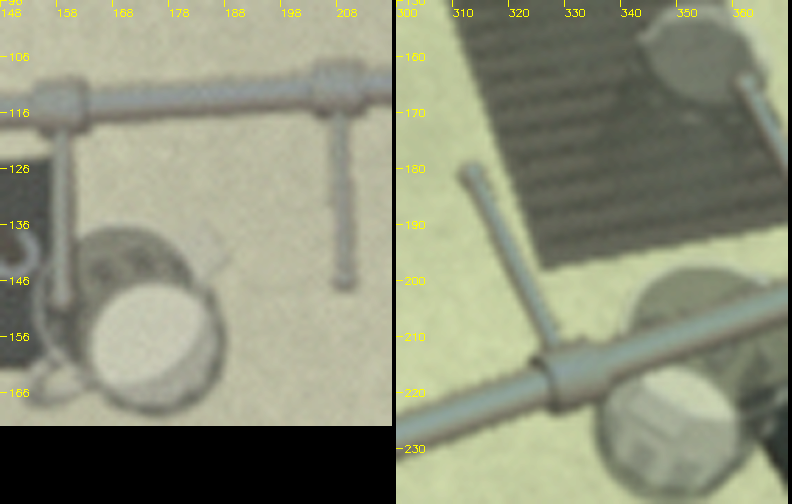

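```bash
python3 - <<'E'
from h import *
import pickle
T,S=pickle.load(open("f0.pkl","rb"))
t=lambda x,y:(148+x/5.6,96+y/5.6); s=lambda x,y:(300+(x-396)/5.6,150+y/5.6)
print("ball2 tri",tri([T,S],[t(345,284),s(470,172)]).round(1),"ball1",tri([T,S],[t(61,300),(362.5,164.5)]).round(1))
for n,p in dict(ball1=t(61,300),ball2=t(345,284)).items(): print(n,atz(T,*p,252).round(1))
for n,p in dict(col1=t(62,104),col2=t(337,87)).items(): print(n,atz(T,*p,240).round(1))
print("scene ball2",atz(S,*s(470,172),252).round(1),"col2 end",atz(S,*s(568,380),240).round(1))
r=lambda x,y:(298+x/5.6,178+y/5.6); q=lambda x,y:(138+(x-396)/5.6,150+y/5.6)
print("plain top far edge top-cam",atz(T,*r(105,40),130).round(1),atz(T,*r(380,120),130).round(1))
print("plain scene",atz(S,*q(413,322),130).round(1),atz(S,*q(714,324),130).round(1))
print("tile top",atz(T,*r(60,363),122).round(1),atz(T,*r(293,430),122).round(1))
print("long eye scene z192",atz(S,*q(556,80),192).round(1),"short eye z134",atz(S,*q(563,246),134).round(1))
print("long top handle z212",atz(T,*r(208,270),212).round(1),"short",atz(T,*r(222,184),154).round(1))
print("long top scene",atz(S,*q(562,37),211).round(1),"short",atz(S,*q(560,206),153).round(1))
print("long blade ends z143",atz(T,*r(62,262),143).round(1),atz(T,*r(303,325),143).round(1))
print("jug", atz(T,150/5.6+148,350/5.6+96,105).round(1),"lantern",[atz(T,u/1.5,v/1.5,200).round(0) for u,v in((370,315),(420,371))],[atz(T,u/1.5,v/1.5,0).round(0) for u,v in((394,346),)])
E
```

```text
ball2 tri [611.9  59.8 246.9] ball1 [608.5 178.4 248.9]
ball1 [607.1 176.5 252. ]
ball2 [610.2  58.2 252. ]
col1 [696.  179.3 240. ]
col2 [699.6  62.  240. ]
scene ball2 [614.9  58.9 252. ] col2 end [702.9  61.6 240. ]
plain top far edge top-cam [ 533.3 -199.8  130. ] [ 493.1 -321.2  130. ]
plain scene [ 486.8 -316.7  130. ] [ 528.8 -194.8  130. ]
tile top [ 388.8 -173.6  122. ] [ 356.4 -275.4  122. ]
long eye scene z192 [ 428.3 -230.4  192. ] short eye z134 [ 472.5 -247.8  134. ]
long top handle z212 [ 421.  -227.9  212. ] short [ 463.5 -245.   154. ]
long top scene [ 421.7 -222.8  211. ] short [ 464.7 -243.8  153. ]
long blade ends z143 [ 432.1 -174.4  143. ] [ 401.5 -278.7  143. ]
jug [620.  166.5 105. ] lantern [array([466., -23., 200.]), array([376., -99., 200.])] [array([432., -59.,   0.])]
```

Request:
apply_moves --pt "1 0.022 0.027 0.014 0 0 -3" --pt "1 0.022 0.027 0.014 0 0 -3" --pt "1 0.022 0.027 0.014 0 0 -3" --pt "1 0.022 0.027 0.014 0 0 -3" --pt "1 0.022 0.027 0.014 0 0 -3" --newtons 30

```text
time_s: 2.62
ee_pos: [260.0, -418.9, 298.7]
ee_rot: [180.0, -0.0, -0.1]
force: [0.1, -0.4, 0.4]
gripper_width: 91.1
gripper_force: 0.0
```

Request:
apply_moves --pt "1 0.022 0.027 0 0 0 -3" --pt "1 0.022 0.027 0 0 0 -3" --pt "1 0.022 0.027 0 0 0 -3" --pt "1 0.022 0.027 0 0 0 -3" --pt "1 0.022 0.027 0 0 0 -3"

```text
time_s: 3.03
ee_pos: [370.1, -283.8, 298.3]
ee_rot: [180.0, -0.0, -15.1]
force: [1.0, -0.3, 0.8]
gripper_width: 91.0
gripper_force: 0.0
```

Request:
apply_moves --pt "1 0.022 0.027 0 0 0 -3" --pt "1 0.022 0.027 0 0 0 0" --pt "1 0 0 0 0 0 0" --pt "1 0 0 0 0 0 0" --pt "1 0 0 0 0 0 0"

```text
time_s: 3.45
ee_pos: [413.1, -231.5, 297.9]
ee_rot: [180.0, 0.0, -17.9]
force: [-0.7, -0.3, 0.7]
gripper_width: 90.8
gripper_force: 0.0
```

Request:
apply_moves --pt "1 0.008 0.003 -0.02 0 0 0" --pt "1 0 0 -0.03 0 0 0" --pt "1 0 0 -0.03 0 0 0" --pt "1 0 0 -0.03 0 0 0" --pt "1 0 0 -0.011 0 0 0"

```text
time_s: 3.87
ee_pos: [418.2, -228.4, 173.2]
ee_rot: [-180.0, 0.4, -18.1]
force: [-1.1, 0.5, 0.6]
gripper_width: 91.1
gripper_force: 0.0
```

Request:
apply_moves --pt "0 0 0 0 0 0 0" --pt "-0.3 0 0 0 0 0 0" --pt "-1 0 0 0 0 0 0" --pt "-1 0 0 0 0 0 0" --pt "-1 0 0 0 0 0 0"

```text
time_s: 4.28
ee_pos: [421.9, -228.9, 178.3]
ee_rot: [180.0, -0.2, -18.0]
force: [-1.3, -0.1, 0.9]
gripper_width: 61.1
gripper_force: 0.0
```

Request:
apply_moves --pt "-1 0 0 0 0 0 0" --pt "-1 0 0 0 0 0 0" --pt "-1 0 0 0 0 0 0"

```text
time_s: 4.53
ee_pos: [421.5, -228.4, 177.3]
ee_rot: [180.0, -0.0, -17.9]
force: [-0.9, -0.4, 0.7]
gripper_width: 40.8
gripper_force: 0.4
```

Request:
apply_moves --pt "-1 0 0 0 0 0 0" --pt "-1 0 0 0 0 0 0" --pt "-1 0 0 0.01 0 0 0" --pt "-1 0 0 0.02 0 0 0" --pt "-1 0 0 0.02 0 0 0"

```text
time_s: 4.95
ee_pos: [420.8, -227.7, 227.1]
ee_rot: [-179.9, 0.2, -17.9]
force: [0.4, -0.6, -3.1]
gripper_width: 40.0
gripper_force: 29.9
```

```bash
python3 - <<'E'
from h import *
T=cams.grab_frame("top");S=cams.grab_frame("scene");t,s=T["color"],S["color"];print(status.state()["ee_pos"])
cv2.imwrite("pics/grasp.png",hcat(crop(t,268,168,100,100,3.9),crop(s,128,130,100,120,3.9)))
E
```

```text
[ 422.74699564 -228.93288523  229.86984897]
```

View pics/grasp.png

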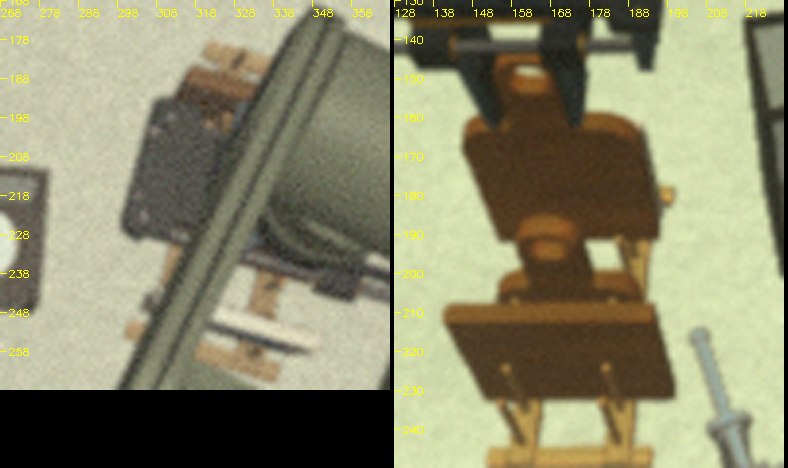

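Request:
apply_moves --pt "-1 0 0 0.03 0 0 0" --pt "-1 0 0 0.035 0 0 0" --pt "-1 0 0 0.035 0 0 0" --pt "-1 0 0 0.035 0 0 0" --pt "-1 0 0 0.023 0 0 0"

```text
time_s: 5.47
ee_pos: [421.6, -228.3, 387.3]
ee_rot: [180.0, -0.1, -17.9]
force: [0.8, -0.5, -2.3]
gripper_width: 39.8
gripper_force: 30.0
```

Request:
apply_moves --pt "-1 0.015 0.028 0 0 0 2" --pt "-1 0.015 0.028 0 0 0 2" --pt "-1 0.015 0.028 0 0 0 2" --pt "-1 0.015 0.028 0 0 0 2" --pt "-1 0.015 0.028 0 0 0 2"

```text
time_s: 5.88
ee_pos: [496.4, -86.8, 383.6]
ee_rot: [-180.0, 0.1, -7.9]
force: [0.3, -0.1, -2.5]
gripper_width: 39.8
gripper_force: 30.0
```

Request:
apply_moves --pt "-1 0.015 0.029 0 0 0 2" --pt "-1 0.015 0.029 0 0 0 2" --pt "-1 0.015 0.029 0 0 0 2" --pt "-1 0.015 0.029 0 0 0 2" --pt "-1 0.013 0.029 0 0 0 2"

```text
time_s: 6.3
ee_pos: [569.8, 58.4, 383.2]
ee_rot: [180.0, 0.2, 2.2]
force: [-0.6, -0.7, -2.2]
gripper_width: 39.9
gripper_force: 30.0
```

Request:
apply_moves --pt "-1 0 0 -0.03 0 0 0" --pt "-1 0 0 -0.03 0 0 0" --pt "-1 0 0 -0.03 0 0 0" --pt "-1 0 0 -0.03 0 0 0" --pt "-1 0 0 0 0 0 0"

```text
time_s: 6.72
ee_pos: [564.8, 56.6, 256.9]
ee_rot: [180.0, 1.0, 2.1]
force: [-2.7, -0.8, -2.7]
gripper_width: 39.7
gripper_force: 30.0
```

Request:
apply_moves --pt "-1 0 0 0 0 0 0" --pt "-1 0 0 0 0 0 0" --pt "-1 0 0 0 0 0 0"

```text
time_s: 6.97
ee_pos: [570.7, 56.8, 267.3]
ee_rot: [-180.0, -0.3, 2.0]
force: [-0.5, -0.0, -3.0]
gripper_width: 39.6
gripper_force: 30.0
```

```bash
python3 - <<'E'
from h import *
import pickle
T=mean("top",3);S=mean("scene",3);pickle.dump((T,S),open("f1.pkl","wb"));t,s=T["color"],S["color"];st=status.state();print(st["ee_pos"],st["ee_rot"])
cv2.imwrite("pics/hover.png",hcat(crop(t,178,90,65,75,5.6),crop(s,270,110,70,105,5.6)))
E
```

```text
[569.60420227  56.73006949 265.73858088] [ 1.79999731e+02 -7.65221079e-02  2.05558846e+00]
```

View pics/hover.png

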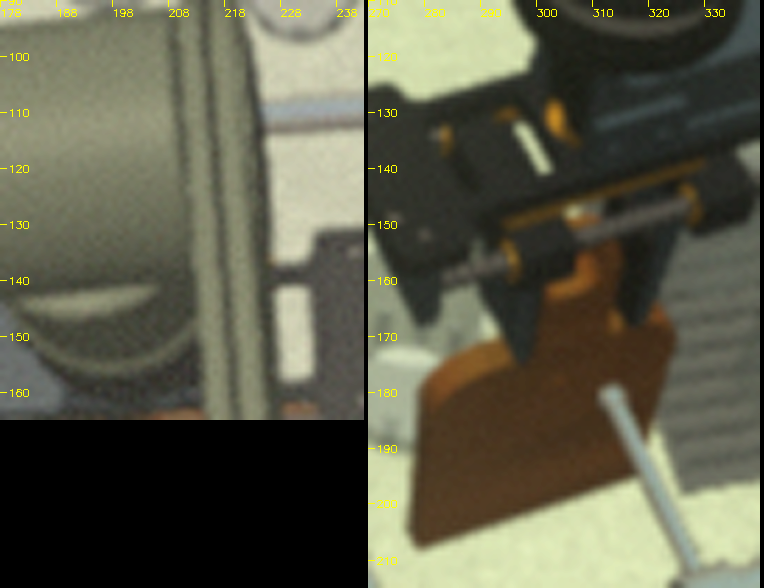

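```bash
python3 - <<'E'
from h import *
import pickle
T,S=pickle.load(open("f1.pkl","rb"))
q=lambda p:((p[:,0]-270)*5.6+368,(p[:,1]-110)*5.6)
c,s_=np.cos(np.radians(2)),np.sin(np.radians(2))
w=lambda x,y,z:np.array([569.6+c*x-s_*y,56.7+s_*x+c*y,280.7-180+z])
for n,p in dict(eye=(7,0,180),eyetop=(7,0,192),eyebot=(7,0,168),eyebotback=(-7,0,168),bl=(7,-55,0),br=(7,55,0),hl=(7,-20,132),hr=(7,20,132),sl=(7,-55,132),sr=(7,55,132)).items():
    print(n,np.round(np.array(q(proj(S,w(*p)))).ravel(),0))
print(np.round(np.array(q(proj(S,np.array([[611,58.5,252],[611,58.5,248]])))).T,0))
E
```

```text
eye [575. 275.]
eyetop [579. 257.]
eyebot [571. 294.]
eyebotback [556. 266.]
bl [414. 549.]
br [638. 474.]
hl [514. 361.]
hr [606. 332.]
sl [433. 387.]
sr [685. 306.]
[[605. 388.]
 [603. 394.]]
```

Request:
apply_moves --pt "-1 0 0.0005 -0.008 0 0 0" --pt "-1 0 0 -0.01 0 0 0" --pt "-1 0 0 -0.008 0 0 0" --pt "-1 0 0 -0.004 0 0 0" --pt "-1 0 0 0 0 0 0"

```text
time_s: 7.68
ee_pos: [568.4, 57.2, 233.0]
ee_rot: [180.0, 0.2, 2.1]
force: [-0.3, 0.1, -3.0]
gripper_width: 40.0
gripper_force: 30.0
```

Request:
apply_moves --pt "-1 0 0 0 0 0 0" --pt "-1 0 0 0 0 0 0" --pt "-1 0.006 0 0 0 0 0" --pt "-1 0.008 0.0005 0 0 0 0" --pt "-1 0.008 0 0 0 0 0"

```text
time_s: 8.1
ee_pos: [592.6, 57.8, 235.5]
ee_rot: [-180.0, -0.1, 2.1]
force: [-0.2, -0.1, -3.0]
gripper_width: 39.7
gripper_force: 30.0
```

Request:
apply_moves --pt "-1 0.007 0.0005 0 0 0 0" --pt "-1 0.007 0 0 0 0 0" --pt "-1 0.007 0.0005 0 0 0 0" --pt "-1 0.007 0 0 0 0 0" --pt "-1 0.007 0.0005 -0.001 0 0 0"

```text
time_s: 8.52
ee_pos: [627.3, 59.2, 234.0]
ee_rot: [180.0, -0.0, 2.1]
force: [-0.0, 0.1, -2.7]
gripper_width: 39.8
gripper_force: 30.0
```

Request:
apply_moves --pt "-1 0.006 0 -0.001 0 0 0" --pt "-1 0.006 0.0005 -0.001 0 0 0" --pt "-1 0.006 0 -0.001 0 0 0" --pt "-1 0.003 0 0 0 0 0" --pt "-1 0 0 0 0 0 0"

```text
time_s: 8.93
ee_pos: [648.0, 59.7, 230.6]
ee_rot: [180.0, 0.0, 2.1]
force: [0.6, -0.5, -2.7]
gripper_width: 40.0
gripper_force: 30.0
```

Request:
apply_moves --pt "-1 0 0 -0.002 0 0 0" --pt "-1 0 0 -0.002 0 0 0" --pt "-1 0 0 0 0 0 0" --pt "-1 0 0 0 0 0 0" --pt "-1 0 0 0 0 0 0"

```text
time_s: 9.35
ee_pos: [647.2, 59.8, 227.1]
ee_rot: [180.0, -0.0, 2.1]
force: [0.4, -0.1, -2.2]
gripper_width: 39.7
gripper_force: 30.0
```

```bash
python3 - <<'E'
from h import *
T=mean("top",2);S=mean("scene",3);t,s=T["color"],S["color"];st=status.state();print(st["ee_pos"],st["ee_rot"],st["force"])
cv2.imwrite("pics/in.png",crop(s,270,110,75,105,5.6))
E
```

```text
[647.37743853  59.74135873 227.11128695] [ 1.79995788e+02 -1.25878543e-02  2.05778161e+00] [ 0.72766158 -0.74347831 -2.93595676]
```

View pics/in.png

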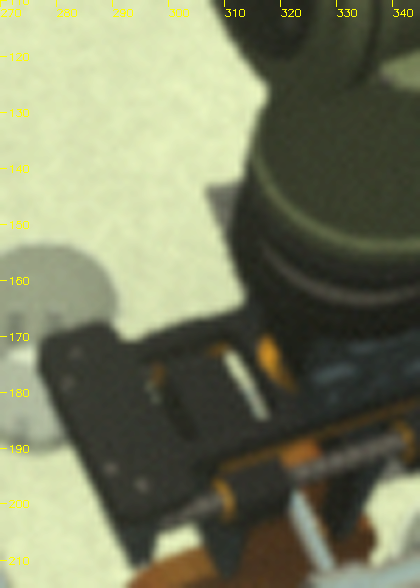

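Request:
apply_moves --pt "-1 0 0 -0.001 0 0 0" --pt "-1 0 0 -0.001 0 0 0" --pt "-1 0 0 -0.001 0 0 0" --pt "-1 0 0 0 0 0 0" --pt "-1 0 0 0 0 0 0"

```text
time_s: 10.02
ee_pos: [647.4, 59.7, 224.0]
ee_rot: [180.0, -0.0, 2.1]
force: [-0.6, -0.0, -1.0]
gripper_width: 39.7
gripper_force: 30.0
```

Request:
apply_moves --pt "-1 0 0 -0.001 0 0 0" --pt "-1 0 0 0 0 0 0" --pt "-1 0 0 0 0 0 0" --pt "-1 0 0 0 0 0 0"

```text
time_s: 10.35
ee_pos: [647.5, 59.7, 223.7]
ee_rot: [180.0, -0.0, 2.1]
force: [-0.5, 0.6, 2.1]
gripper_width: 39.7
gripper_force: 30.0
```

Request:
apply_moves --pt "-0.05 0 0 0 0 0 0" --pt "0.0 0 0 0 0 0 0" --pt "0.1 0 0 0 0 0 0" --pt "0.3 0 0 0 0 0 0" --pt "0.5 0 0 0 0 0 0"

```text
time_s: 10.77
ee_pos: [647.4, 59.7, 222.8]
ee_rot: [180.0, 0.0, 2.1]
force: [-0.3, -0.1, 0.2]
gripper_width: 60.4
gripper_force: 0.0
```

Request:
apply_moves --pt "0.6 0 0 0 0 0 0" --pt "0.6 0 0 0 0 0 0" --pt "0.6 0 0 0 0 0 0" --pt "0.6 0 0 0 0 0 0" --pt "0.6 0 0 0 0 0 0"

```text
time_s: 11.18
ee_pos: [647.4, 59.7, 222.9]
ee_rot: [180.0, 0.0, 2.1]
force: [1.2, -0.5, 0.3]
gripper_width: 73.3
gripper_force: 0.0
```

Request:
apply_moves --pt "0.7 0 0 0.01 0 0 0" --pt "0.8 0 0 0.025 0 0 0" --pt "1 0 0 0.03 0 0 0" --pt "1 0 0 0.035 0 0 0" --pt "1 0 0 0.035 0 0 0"

```text
time_s: 11.6
ee_pos: [647.0, 59.7, 360.1]
ee_rot: [180.0, 0.0, 2.1]
force: [0.3, -0.3, 0.5]
gripper_width: 91.1
gripper_force: 0.0
```

Request:
apply_moves --pt "1 -0.018 -0.03 0.002 0 0 -2" --pt "1 -0.018 -0.03 0 0 0 -2" --pt "1 -0.018 -0.03 0 0 0 -2" --pt "1 -0.018 -0.03 0 0 0 -2" --pt "1 -0.018 -0.03 0 0 0 -2"

```text
time_s: 12.02
ee_pos: [556.4, -91.4, 361.0]
ee_rot: [180.0, -0.1, -8.0]
force: [-0.1, -1.1, 0.3]
gripper_width: 91.2
gripper_force: 0.0
```

Request:
apply_moves --pt "1 -0.018 -0.031 0 0 0 -2" --pt "1 -0.018 -0.031 0 0 0 -2" --pt "1 -0.018 -0.031 0 0 0 -2" --pt "1 -0.018 -0.031 0 0 0 -2" --pt "1 -0.019 -0.031 0 0 0 -2"

```text
time_s: 12.43
ee_pos: [465.4, -246.5, 361.1]
ee_rot: [180.0, -0.1, -18.0]
force: [0.5, -0.9, -0.3]
gripper_width: 91.2
gripper_force: 0.0
```

```bash
python3 - <<'E'
from h import *
S=mean("scene",3);T=mean("top",3);st=status.state();print(st["ee_pos"],st["ee_rot"],st["time_s"])
cv2.imwrite("pics/hung.png",hcat(crop(S["color"],270,130,75,105,5),crop(S["color"],140,150,75,105,5)))
E
```

```text
[ 466.83568803 -244.62162448  360.44519567] [-1.79978206e+02 -4.56943606e-02 -1.78915171e+01] 12.7333
```

View pics/hung.png

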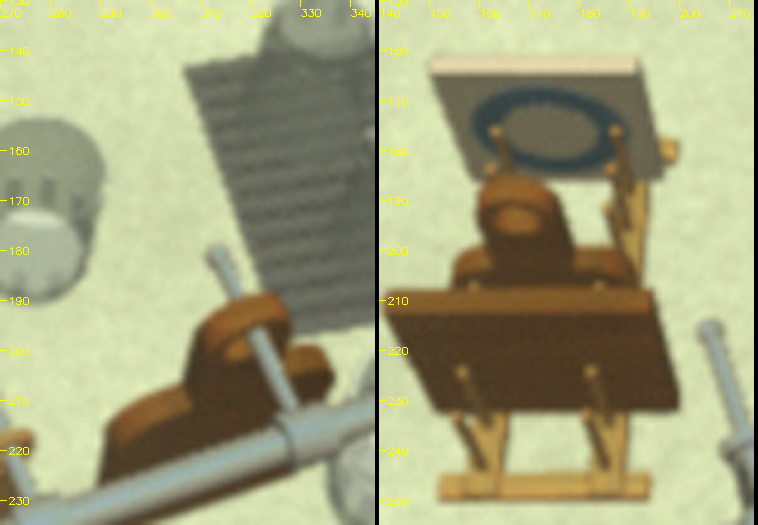

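Request:
apply_moves --pt "1 0 0 -0.03 0 0 0" --pt "1 0 0 -0.035 0 0 0" --pt "1 0 0 -0.035 0 0 0" --pt "1 0 0 -0.03 0 0 0" --pt "1 0 0 -0.025 0 0 0"

```text
time_s: 13.15
ee_pos: [466.4, -243.4, 202.8]
ee_rot: [-180.0, 0.1, -17.8]
force: [0.3, -0.4, -0.4]
gripper_width: 91.1
gripper_force: 0.0
```

Request:
apply_moves --pt "1 0 0 -0.02 0 0 0" --pt "1 0 0 -0.02 0 0 0" --pt "1 0 0 -0.02 0 0 0" --pt "1 0 0 -0.016 0 0 0" --pt "1 0 0 -0.01 0 0 0"

```text
time_s: 13.57
ee_pos: [466.5, -243.6, 117.3]
ee_rot: [-180.0, 0.1, -17.8]
force: [0.5, 1.0, -1.1]
gripper_width: 91.3
gripper_force: 0.0
```

Request:
apply_moves --pt "0 0 0 0 0 0 0" --pt "-0.3 0 0 0 0 0 0" --pt "-1 0 0 0 0 0 0" --pt "-1 0 0 0 0 0 0" --pt "-1 0 0 0 0 0 0"

```text
time_s: 13.98
ee_pos: [467.0, -245.5, 120.0]
ee_rot: [180.0, -0.1, -17.9]
force: [-0.2, -0.2, 0.3]
gripper_width: 61.0
gripper_force: 0.0
```

Request:
apply_moves --pt "-1 0 0 0 0 0 0" --pt "-1 0 0 0 0 0 0" --pt "-1 0 0 0 0 0 0" --pt "-1 0 0 0 0 0 0" --pt "-1 0 0 0 0 0 0"

```text
time_s: 14.4
ee_pos: [466.3, -245.3, 119.0]
ee_rot: [180.0, 0.0, -17.9]
force: [0.9, -0.4, -0.5]
gripper_width: 39.5
gripper_force: 29.8
```

Request:
apply_moves --pt "-1 0 0 0.01 0 0 0" --pt "-1 0 0 0.02 0 0 0" --pt "-1 0 0 0.03 0 0 0" --pt "-1 0 0 0.035 0 0 0" --pt "-1 0 0 0.035 0 0 0"

```text
time_s: 14.82
ee_pos: [465.8, -244.9, 250.6]
ee_rot: [-180.0, 0.1, -17.9]
force: [1.2, -0.1, -1.3]
gripper_width: 40.2
gripper_force: 29.9
```

Request:
apply_moves --pt "-1 0 0 0.035 0 0 0" --pt "-1 0 0 0.035 0 0 0" --pt "-1 0 0 0.026 0 0 0" --pt "-1 0 0.015 0 0 0 0" --pt "-1 0.008 0.025 0 0 0 2"

```text
time_s: 15.23
ee_pos: [474.0, -206.6, 347.7]
ee_rot: [179.9, -0.2, -16.1]
force: [0.9, -0.3, -2.2]
gripper_width: 40.1
gripper_force: 29.8
```

Request:
apply_moves --pt "-1 0.009 0.035 0 0 0 2" --pt "-1 0.009 0.035 0 0 0 2" --pt "-1 0.009 0.035 0 0 0 2" --pt "-1 0.009 0.035 0 0 0 2" --pt "-1 0.009 0.035 0 0 0 2"

```text
time_s: 15.65
ee_pos: [519.1, -28.5, 345.6]
ee_rot: [-180.0, -0.0, -5.9]
force: [0.6, -0.4, -1.4]
gripper_width: 40.1
gripper_force: 29.8
```

Request:
apply_moves --pt "-1 0.009 0.035 0 0 0 2" --pt "-1 0.009 0.035 0 0 0 2" --pt "-1 0.009 0.035 0 0 0 2" --pt "-1 0.009 0.035 0 0 0 2" --pt "-1 0.009 0.035 0 0 0 0"

```text
time_s: 16.07
ee_pos: [564.1, 146.6, 345.5]
ee_rot: [180.0, 0.0, 2.1]
force: [1.1, 0.2, -1.9]
gripper_width: 40.2
gripper_force: 29.8
```

Request:
apply_moves --pt "-1 0.003 0.025 0 0 0 0" --pt "-1 0 0.006 0 0 0 0" --pt "-1 0 0 -0.02 0 0 0" --pt "-1 0 0 -0.025 0 0 0" --pt "-1 0 0 -0.02 0 0 0"

```text
time_s: 16.48
ee_pos: [566.7, 175.3, 279.2]
ee_rot: [180.0, 0.0, 2.1]
force: [-0.1, -0.7, -2.1]
gripper_width: 39.8
gripper_force: 29.8
```

Request:
apply_moves --pt "-1 0 0 -0.01 0 0 0" --pt "-1 0 0 -0.005 0 0 0" --pt "-1 0 0 0 0 0 0" --pt "-1 0 0 0 0 0 0" --pt "-1 0 0 0 0 0 0"

```text
time_s: 16.9
ee_pos: [568.1, 175.7, 266.6]
ee_rot: [-180.0, -0.2, 2.0]
force: [-0.2, 0.4, -0.7]
gripper_width: 39.7
gripper_force: 29.8
```

```bash
python3 - <<'E'
from h import *
import pickle
S=mean("scene",3);st=status.state();p=st["ee_pos"];print(p,st["ee_rot"],st["time_s"])
im=crop(S["color"],318,95,75,110,5.4)
c,s_=np.cos(np.radians(2)),np.sin(np.radians(2))
w=lambda x,y,z:np.array([p[0]+c*x-s_*y,p[1]+s_*x+c*y,p[2]+15-122+z])
for P in [w(7,0,122),w(7,-48,0),w(7,48,0),w(7,-20,74),w(7,20,74),w(7,0,110),np.array([608.5,177.7,251])]:
    u=(proj(S,P)[0]-[318,95])*5.4; cv2.circle(im,tuple(int(v) for v in u),2,(255,0,255),-1)
cv2.imwrite("pics/hover2.png",im)
E
```

```text
[567.81037311 175.79458195 266.07117863] [-1.79977004e+02 -1.09817674e-01  2.05301348e+00] 17.05
```

View pics/hover2.png

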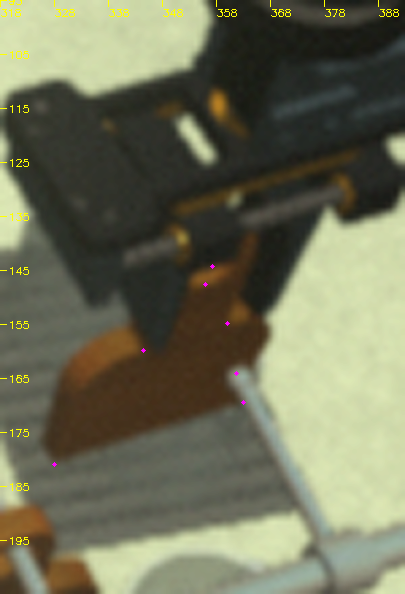

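Request:
apply_moves --pt "-1 0 0.0005 -0.008 0 0 0" --pt "-1 0 0.0005 -0.01 0 0 0" --pt "-1 0 0 -0.008 0 0 0" --pt "-1 0 0 -0.004 0 0 0" --pt "-1 0 0 0 0 0 0"

```text
time_s: 17.47
ee_pos: [566.5, 176.5, 233.0]
ee_rot: [179.9, 0.2, 2.1]
force: [-0.1, 0.2, -2.0]
gripper_width: 40.5
gripper_force: 29.8
```

Request:
apply_moves --pt "-1 0 0 0 0 0 0" --pt "-1 0 0 0 0 0 0" --pt "-1 0.006 0 0 0 0 0" --pt "-1 0.008 0.0005 0 0 0 0" --pt "-1 0.007 0 0 0 0 0"

```text
time_s: 17.88
ee_pos: [589.6, 177.4, 235.5]
ee_rot: [-180.0, -0.1, 2.1]
force: [0.3, 0.1, -0.8]
gripper_width: 39.9
gripper_force: 29.8
```

Request:
apply_moves --pt "-1 0.007 0.0005 0 0 0 0" --pt "-1 0.007 0 0 0 0 0" --pt "-1 0.007 0.0005 0 0 0 0" --pt "-1 0.007 0 0 0 0 0" --pt "-1 0.007 0.0005 -0.001 0 0 0"

```text
time_s: 18.3
ee_pos: [624.3, 178.7, 234.0]
ee_rot: [180.0, -0.0, 2.1]
force: [-0.3, 0.5, -1.9]
gripper_width: 40.1
gripper_force: 29.8
```

Request:
apply_moves --pt "-1 0.006 0 -0.001 0 0 0" --pt "-1 0.006 0.0005 -0.001 0 0 0" --pt "-1 0.006 0 -0.001 0 0 0" --pt "-1 0.003 0 0 0 0 0" --pt "-1 0 0 0 0 0 0"

```text
time_s: 18.72
ee_pos: [645.0, 179.2, 230.6]
ee_rot: [180.0, 0.0, 2.0]
force: [-0.0, 0.3, -1.7]
gripper_width: 40.2
gripper_force: 29.8
```

Request:
apply_moves --pt "-1 0 0 -0.002 0 0 0" --pt "-1 0 0 -0.002 0 0 0" --pt "-1 0 0 -0.002 0 0 0" --pt "-1 0 0 0 0 0 0" --pt "-1 0 0 0 0 0 0"

```text
time_s: 19.13
ee_pos: [644.1, 179.2, 224.9]
ee_rot: [180.0, 0.0, 2.1]
force: [-0.6, -0.5, -1.5]
gripper_width: 39.7
gripper_force: 29.8
```

Request:
apply_moves --pt "-1 0 0 -0.001 0 0 0" --pt "-1 0 0 0 0 0 0" --pt "-1 0 0 0 0 0 0" --pt "-1 0 0 0 0 0 0" --pt "-1 0 0 0 0 0 0"

```text
time_s: 19.55
ee_pos: [644.4, 179.2, 224.1]
ee_rot: [180.0, -0.0, 2.1]
force: [0.5, 0.4, -1.5]
gripper_width: 39.9
gripper_force: 29.8
```

Request:
apply_moves --pt "-1 0 0 -0.001 0 0 0" --pt "-1 0 0 0 0 0 0" --pt "-1 0 0 0 0 0 0" --pt "-1 0 0 0 0 0 0"

```text
time_s: 19.88
ee_pos: [644.5, 179.2, 223.1]
ee_rot: [180.0, -0.0, 2.1]
force: [0.6, 0.1, -1.0]
gripper_width: 40.0
gripper_force: 29.8
```

Request:
apply_moves --pt "-1 0 0 -0.001 0 0 0" --pt "-1 0 0 0 0 0 0" --pt "-1 0 0 0 0 0 0" --pt "-1 0 0 0 0 0 0"

```text
time_s: 20.22
ee_pos: [644.6, 179.3, 222.7]
ee_rot: [-180.0, -0.1, 2.1]
force: [-1.2, -0.2, 5.4]
gripper_width: 40.3
gripper_force: 29.9
```

Request:
apply_moves --pt "-0.05 0 0 0.0005 0 0 0" --pt "0.0 0 0 0 0 0 0" --pt "0.1 0 0 0 0 0 0" --pt "0.3 0 0 0 0 0 0" --pt "0.5 0 0 0 0 0 0"

```text
time_s: 20.63
ee_pos: [644.3, 179.2, 222.0]
ee_rot: [180.0, 0.0, 2.1]
force: [-0.1, 0.3, 0.0]
gripper_width: 60.5
gripper_force: 0.0
```

Request:
apply_moves --pt "0.6 0 0 0 0 0 0" --pt "0.6 0 0 0 0 0 0" --pt "0.6 0 0 0 0 0 0" --pt "0.6 0 0 0 0 0 0" --pt "0.6 0 0 0 0 0 0"

```text
time_s: 21.05
ee_pos: [644.4, 179.2, 222.5]
ee_rot: [180.0, -0.0, 2.1]
force: [0.0, -0.7, -0.4]
gripper_width: 73.2
gripper_force: 0.0
```

Request:
apply_moves --pt "0.6 0 0 0.01 0 0 0" --pt "0.6 0 0 0.025 0 0 0" --pt "0.6 0 0 0.03 0 0 0" --pt "0.6 0 0 0.03 0 0 0" --pt "0.6 0 0 0.03 0 0 0"

```text
time_s: 21.47
ee_pos: [644.2, 179.2, 349.8]
ee_rot: [-180.0, -0.0, 2.1]
force: [1.3, 0.7, 0.6]
gripper_width: 72.9
gripper_force: 0.0
```

Request:
apply_moves --pt "0.6 -0.03 0 0 0 0 0" --pt "0.6 -0.04 0 0 0 0 0" --pt "0.6 -0.04 0 0 0 0 0" --pt "0.6 -0.04 0 0 0 0 0" --pt "0.6 -0.04 0 0 0 0 0"

```text
time_s: 21.88
ee_pos: [452.5, 179.0, 348.2]
ee_rot: [-180.0, -0.1, 2.0]
force: [0.9, 0.5, 0.9]
gripper_width: 72.8
gripper_force: 0.0
```

Request:
apply_moves --pt "0.6 -0.03 0 0 0 0 0" --pt "0.6 -0.01 0 0 0 0 0" --pt "0.6 0 0 0 0 0 0" --pt "0.6 0 0 0 0 0 0" --pt "0.6 0 0 0 0 0 0"

```text
time_s: 22.3
ee_pos: [415.9, 179.4, 347.7]
ee_rot: [-180.0, -0.1, 2.0]
force: [0.4, -1.2, -0.2]
gripper_width: 73.2
gripper_force: 0.0
```

```bash
python3 - <<'E'
from h import *
S=mean("scene",2);T=mean("top",2);st=status.state();print(st["ee_pos"],st["time_s"])
cv2.imwrite("pics/end.png",hcat(crop(S["color"],270,120,110,130,4),crop(T["color"],140,90,80,90,4)))
E
```

```text
[415.48970629 179.23349575 346.92159293] 22.5
```

View pics/end.png

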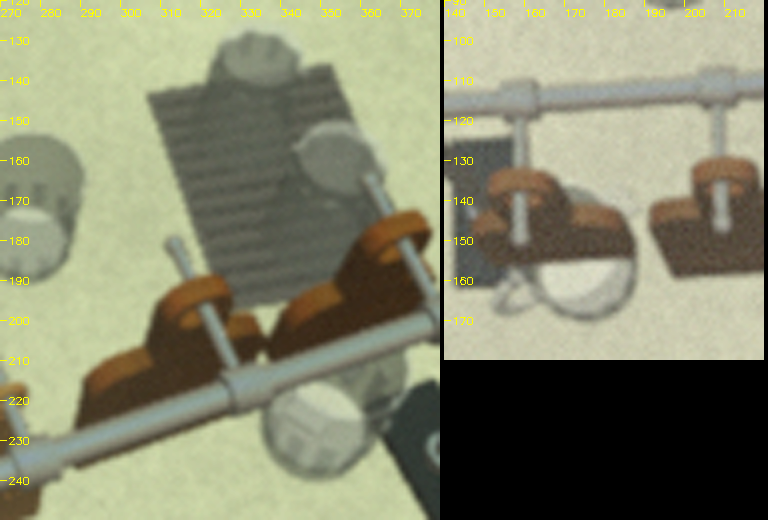

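Both boards hang on their pins, straight down; the short one clears the jug, which has not moved.

```bash
python3 -c "
from workcell import env
print(env.job_done())"
```

```text
the job is handed in; nothing more can be done
None
```

I hung the long board on the peg with nothing under it and the short board on the peg above the jug. In the last picture both hang straight, the short one clears the jug, and the jug has not moved; I handed the job in at about 22.5 s, and it returned no verdict.

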